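# Snap the cover over the cream calibration piece

## Robot

A 6-joint arm with a two-finger parallel gripper is mounted at the origin on the work surface; the furniture and walls round the work are solid. World frame = base frame: x ahead of the robot, y to its left, z up, the work surface at z = 0. Lengths are in mm, angles in rad, forces in N, time in s.
With the tool pointing down it reaches from about 425 to 1125 mm from the base axis. Payload 14.9 kg.
Tool frame: the origin (TCP) lies midway between the tips of the shut fingers; the grasp point (between the pads) lies robot.grip_depth behind it (robot.grip_depth is the distance from the TCP to the grasp point, in mm); z points along the fingers, y is the line along which they close (so a half turn about z gives the same grasp; the last joint's range is limited). The gripper opens to 91 mm and grips with 3 to 60 N. Pads are 32 mm wide; open, the fingers measure 118 mm over their backs; the gripper's body (76 mm by 178 mm) begins 60 mm behind the grasp point.
Start: joints at [-1.368, 0.379, 1.734, -0, 1.028, -0.033], TCP at [163.529, -680.644, 213.932] pointing down, gripper open.
Joint ranges: [-2.77, 2.77], [-0.74, 2.19], [0, 2.66], [-1.06, 4.2], [0.31, 2.87], [-3.08, 3.08]. Speed limits (rad/s): [1.89, 1.89, 2.39, 3.14, 3.14, 3.14].

## Interface

Orientations are given as a unit quaternion [x, y, z, w].
In Python, from cell import sense, capture, get_calibration, finish_job, robot gives the robot as it stands. The module is installed in compiled form; this text tells all that it offers.
- The arm moves only by the shell command python3 -m creep 'ROWS' [FORCE]. ROWS is JSON, a list of rows, each a list of 5 numbers: the gripper's target within -1 to 1 (fully open at 1, half-way at 0, shut at -1), then the shift along the tool's x, y, z in m, then the turn about the tool's z in degrees. A call has exactly 5 rows; each row is the pose to reach, as a shift and turn from the pose commanded when the call began, along the tool's axes at that moment; what a row does not reach only later rows make up. A row lasts 1/12 s, in which the tool goes at most 41.7 mm and 7.16 degrees, less where a joint would pass 70% of its speed; a pose out of reach is approached as far as the arm can. A call with a gripper value outside its range is refused whole. The fingers move at their own pace and stop on an object; FORCE is the grip in N (left out, the last holds). Time passes only in rows, so rows that repeat a pose let the fingers close, or fill a call up. It gives the time, the measured TCP pose, the force, the opening and the grip force at its end, in the units of the state.
- sense(): the state, without advancing time (a new reading comes with each control period).
- capture(name): name is "scene" or "top" or "wrist"; returns (picture, depth): 420x560x3 uint8, red, green, blue; 420x560 float32, mm along the optical axis (not along the pixel's ray), 0 where there is no reading.
- get_calibration(name): a dict with "camera_matrix" (3x3 intrinsics, pixels), "position" and "orientation" of the camera in the world; the wrist camera has in their place "T_tool_cam" (4x4, takes a point from camera to tool coordinates, whose origin is the TCP and whose axes are the flange's). Camera axes: x right, y down, z forward; pixel columns grow to the right and rows downward; lengths in mm; the calibration is good to about 2 mm. The wrist camera is an equidistant fisheye: a pixel r from the principal point sees the ray r / f radians off the axis. A picture is of the moment at which its call begins: read the wrist's pose just before it. get_calibration takes no time and is no camera call.
- finish_job(): hands the job in; it is judged then, once.
The state is a dict: "t": time; "q": joint angles; "qd": joint speeds; "effort": joint torques, N m; "position": TCP position; "tcp_rot": TCP orientation; "wrist_force": force on the tool from outside, world axes, zero at the start; "wrist_torque": the same for the moment, N m; "width": finger opening in mm; "gripper_force": force on a finger pad.
Only numpy, scipy, OpenCV 4.12 (cv2) and the standard library are available. Lean on these libraries where they do the work, as an engineer would, in place of code of your own. Each camera call takes 0.05 s, during which the arm holds its last target. There are 200 camera calls.

## Task

The black two-bay case holds two calibration pieces, one cream and one grey; look which bay holds which. Pick up the loose blue cover and snap it down over the bay with the cream piece, until both of that bay's orange catches have clicked over it and it sits fully home; do not snap it onto the grey piece's bay. Keep pressing it down firmly, and finish while still holding it pressed.

Things in the scene. Friction and masses are not known exactly. Their poses are not given: they have to be found in the camera images.
- case: Black two-bay case fixed to the bench, base 96 (x) x 116 (y) x 6 mm. Origin: centre of its underside, on the bench; z up. Two open bays at y = +27.5 and -27.5 mm, each 52 x 34 mm inside, 62 x 44 mm outside, walls 28 mm above the bench, floor 6 mm above it. A sprung orange catch, 16 mm wide, stands at the +x and the -x end of each bay, its top 45 mm above the bench.
- bay_a (a point): Centre of the mouth of the bay on the case's +y side, at rim height (28 mm above the bench); axes as the case's.
- bay_b (a point): Centre of the mouth of the bay on the case's -y side, at rim height (28 mm above the bench); axes as the case's.
- cover: Loose blue snap cover, about 60 g, right side up on the bench. Plate 62 (x) x 46 (y) x 5 mm; on it a rib 36 (x) x 12 (y) mm, 20 mm high, to grip across its 12 mm. Four round-ended pegs reach 6.5 mm below the plate and enter a bay with 1.5 mm (x) and 2 mm (y) to spare each way. Origin: centre, level with the peg ends. Its x goes along the case's x, either way round.
- cover_grip (a point): Centre of the cover's rib, half-way up: 10 mm above the plate's top, 15 mm above its underside, 21.5 mm above the peg ends; axes as the cover's. With the cover fully home this point is above the bay's centre, 15 mm above the rim (43 mm above the bench).
- cream_piece_mid (a point): Centre of the cream-coloured calibration piece (43 x 24 x 13 mm, with a round connector on one end), lying loose within one bay of the case; this is the piece to be covered.
- grey_piece_mid (a point): Centre of the light grey calibration piece of the same size and shape, lying loose in the other bay.
- catch_a_far (a joint): Outward travel (m) of the catch at bay a's +x end: 0 closed, 0.006 most. Closed, its nose reaches 3 mm over a cover's end. A plate pushed straight down meets the slopes above both noses 14 mm above home; the push rises to about 10 N some 8 mm above home, drops suddenly to about 2 N, and the catches spring shut over the plate 1.5 mm above home; then it sits on the rim.
- catch_a_near (a joint): The same for the catch at the -x end of bay a.
- catch_b_far (a joint): The same for the catch at the +x end of bay b.
- catch_b_near (a joint): The same for the catch at the -x end of bay b.
Not all that is in view belongs to the job. Of the things that look like the cover, take the one that is farthest to the robot's left at the start.

How it is judged (in metres and radians):
On the way, in this order (a step that is already met when the one before it is completed fails the run):
1. the cover is lifted clear of the bench (height (world z) of cover_grip above 0.06 m), for 0.1 s.
2. the cover is snapped fully home over the cream piece, catches closed over it (horizontal distance between cover_grip and cream_piece_mid below 0.015 m and z of cover_grip in the frame of case below 0.044 m and angle between the z axis of cover_grip and the z axis of case, either way round below 0.06 rad and value of joint each of catch_a_far, catch_a_near, catch_b_far, catch_b_near below 0.001 m), for 0.2 s.
At the end, for the whole second after the job is handed in: The cover sits on the bay of the cream piece (rib centre within 15 mm of that piece in plan), fully home within 1 mm of the rim and level within 0.06 rad, all catches closed (under 1 mm), and the fingers are still on it and press it onto the case with more than 4 N through the last second (all of step 2 and contact force between cover and case above 4 N and contact force between the fingers and cover above 2 N); the arm keeps its last pose, push and grip.
It fails at once if the cover is snapped onto the bay of the grey piece (horizontal distance between cover_grip and grey_piece_mid below 0.02 m and z of cover_grip in the frame of case below 0.0455 m).
It also fails if it takes over 42 s, if anything falls off the work surface, if the arm or the gripper's body presses on something with over 40 N, if the wrist force passes 120 N, or if a joint passes its speed limit or range.

## Working session

There is one attempt and no reset: what is moved stays moved. The work goes in short steps, Python scripts to look and compute and a shell command to move; the robot and the scene stay as the last step left them, time stands still between calls to the robot, and variables do not carry over. Pictures are saved under pics/ and viewed, at most 10 in all, crops included, and the job is handed in when it is done.

```bash
mkdir -p pics
cat > h.py <<'E'
import numpy as np, cv2
from scipy.spatial.transform import Rotation as R
from cell import sense, capture, get_calibration, finish_job, robot
def snap(n,f):
    s=sense(); p,d=capture(n); cv2.imwrite('pics/'+f+'.png',p[:,:,::-1]); np.savez('pics/'+f+'.npz',p=p,d=d,pos=s['position'],rot=s['tcp_rot']); return p,d
def cloud(n,d):
    c=get_calibration(n);K=np.array(c['camera_matrix']);v,u=np.mgrid[:d.shape[0],:d.shape[1]]
    P=np.stack([(u-K[0,2])/K[0,0]*d,(v-K[1,2])/K[1,1]*d,d],-1)
    return P@R.from_quat(c['orientation']).as_matrix().T+np.array(c['position'])
E
python3 - <<'E'
from h import *
print(sense(), robot.grip_depth)
a,_=snap('scene','s1');b,_=snap('top','t1')
for n in('scene','top','wrist'):print(get_calibration(n))
E
```

```text
{'t': 0.0, 'q': array([-1.36832193e+00,  3.79389900e-01,  1.73481567e+00, -3.30693999e-05,
        1.02847803e+00, -3.32929143e-02]), 'qd': array([-1.00520630e-03,  3.07335893e-05,  4.85460110e-04, -1.21980925e-04,
        5.20231186e-04,  2.05734992e-04]), 'effort': array([-2.11306033e-03, -7.63738060e+01, -4.34374595e+01,  6.49725390e-02,
        4.24421823e-02, -9.86526811e-05]), 'position': array([ 163.42140119, -680.23303579,  213.28402251]), 'tcp_rot': array([ 9.93058612e-01,  1.17619279e-01, -6.01935214e-05, -5.42322111e-04]), 'wrist_force': array([-0.04224664,  0.42147554,  0.59351853]), 'wrist_torque': array([-0.00914953,  0.03810221, -0.03326949]), 'gripper_force': 0.0, 'width': 91.15028783174854} 18.8
{'camera_matrix': array([[433.59573391,   0.        , 280.7832334 ],
       [  0.        , 433.59573391, 204.21617021],
       [  0.        ,   0.        ,   1.        ]]), 'position': array([121.33199027, 707.25730536, 721.61574149]), 'orientation': array([-0.2120001 ,  0.88836782, -0.39364644,  0.10440808])}
{'camera_matrix': array([[394.95947739,   0.        , 277.47638872],
       [  0.        , 394.95947739, 211.81269426],
       [  0.        ,   0.        ,   1.        ]]), 'position': array([392.67393133,  48.3818474 , 956.53840376]), 'orientation': array([ 0.71123504, -0.70127305,  0.03011905, -0.03812719])}
{'camera_matrix': array([[325.1922621 ,   0.        , 278.09819494],
       [  0.        , 325.1922621 , 210.58581373],
       [  0.        ,   0.        ,   1.        ]]), 'T_tool_cam': array([[ 4.80168511e-04, -9.56713483e-01, -2.91031065e-01,
         8.22228833e+01],
       [ 9.99999854e-01,  5.32091178e-04, -9.92690047e-05,
         5.35683459e-01],
       [ 2.49827058e-04, -2.91030975e-01,  9.56713598e-01,
        -1.70964568e+02],
       [ 0.00000000e+00,  0.00000000e+00,  0.00000000e+00,
         1.00000000e+00]])}
```

View pics/t1.png

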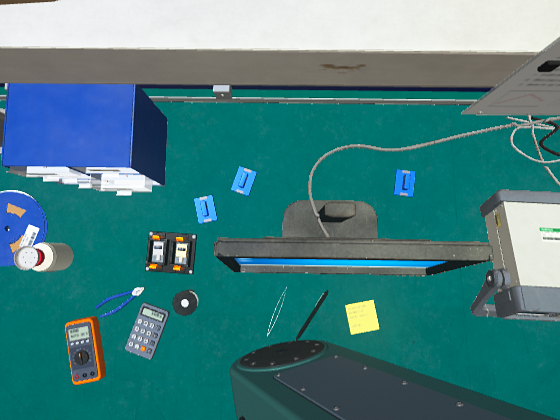

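View pics/s1.png

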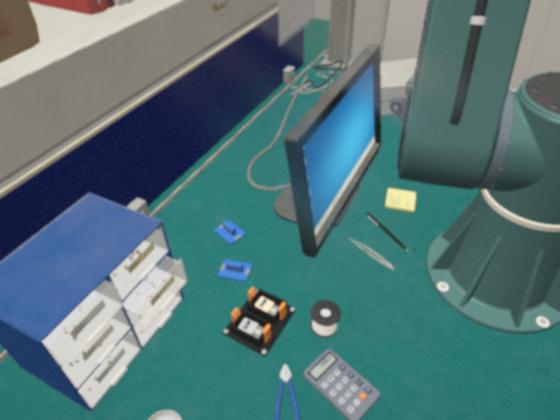

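Run:
```python
from h import *
t=np.load('pics/t1.npz');p,d=t['p'],t['d'];C=cloud('top',d)
a=cv2.resize(p[185:285,135:265],(780,600),interpolation=cv2.INTER_CUBIC);cv2.imwrite('pics/c1.png',a[:,:,::-1])
hsv=cv2.cvtColor(p,cv2.COLOR_RGB2HSV)
m=cv2.inRange(hsv,(95,120,80),(120,255,255));m[:,:185]=0;m[:150]=0;m[228:]=0
n,l,st,ce=cv2.connectedComponentsWithStats(m)
for i in range(1,n):
    if st[i,4]>100:
        v,u=np.where(l==i);P=C[v,u];P=P[P[:,2]>-5];r=cv2.minAreaRect(P[:,:2].astype(np.float32));print(st[i],P[:,2].min(),np.median(P[:,2]),P[:,2].max(),r)
        q=P[P[:,2]>P[:,2].max()-7];print(len(q),q.mean(0),cv2.minAreaRect(q[:,:2].astype(np.float32)))
m=np.zeros_like(m);m[228:280,140:205]=1
o=(cv2.inRange(hsv,(5,150,120),(22,255,255))>0)&(m>0)
n,l,st,ce=cv2.connectedComponentsWithStats(o.astype(np.uint8))
for i in range(1,n):
    v,u=np.where(l==i);P=C[v,u];print('catch',st[i],ce[i],P.mean(0),P[:,2].max())
b=(m>0)&(p.max(2)<70);P=C[b];P=P[(P[:,2]>0)&(P[:,2]<60)];print('case',cv2.minAreaRect(P[:,:2].astype(np.float32)),np.percentile(P[:,2],[5,50,95]))
for u in(159,181):print(np.median(p[246:262,u-5:u+6].reshape(-1,3),0),p[250:262:3,u])
for v,u in((240,220),(240,480),(215,330),(100,160),(300,185),(250,45),(100,30)):print('obst',v,u,C[v,u])
```

```text
[231 166  26  30 460] -0.7469535208243769 12.323079168080426 956.5384037605835 ((487.82415771484375, 119.33065795898438), (226.22422790527344, 71.91507720947266), 19.074983596801758)
2 [392.67393133  48.3818474  956.53840376] ((392.6739196777344, 48.3818473815918), (0.0, 0.0), 0.0)
[394 169  22  28 475] -0.9196650978658454 12.886326106438787 956.5384037605835 ((501.00225830078125, -108.71588134765625), (74.82572937011719, 374.24603271484375), 23.282136917114258)
4 [392.67393133  48.3818474  956.53840376] ((392.6739196777344, 48.3818473815918), (0.0, 0.0), 0.0)
[194 194  23  30 457] 0.06252504477834009 12.084092712795382 36.32905637787621 ((490.3024597167969, 235.62635803222656), (65.55223846435547, 48.38009262084961), 13.133928298950195)
69 [489.9373618  234.12674155  31.87972956] ((489.712158203125, 234.4043731689453), (35.11810302734375, 12.23647403717041), 12.01218032836914)
catch [152 235  11   6  32] [156.4375  237.40625] [417.91083569 341.50621201  34.96413738] 47.2866089092779
catch [176 237   9   5  25] [179.2 239.6] [413.50061975 287.2947187   37.52277848] 45.30376615888258

[... 410 characters left out ...]
 22.334519120161644
case ((383.443359375, 315.3813781738281), (117.37042999267578, 94.75601959228516), 86.90431213378906) [ 4.0159116   9.99420335 29.21505152]
[164.  183.  193.5] [[240 242 244]
 [236 239 242]
 [231 220 197]
 [211 201 182]]
[240.  238.  200.5] [[101 102  99]
 [254 251 223]
 [254 250 217]
 [244 242 236]]
obst 240 220 [407.60268794 149.26406787 311.63822362]
obst 240 480 [ 423.65295391 -425.62835735    4.46058644]
obst 215 330 [462.97797705 -45.9590226  179.35271351]
obst 100 160 [771.86785976 366.1776158  -22.38806997]
obst 300 185 [276.14241991 267.41234989  42.54238308]
obst 250 45 [385.29464209 567.81947732  91.07872537]
obst 100 30 [675.07035107 540.05655556 220.6746959 ]
```

View pics/c1.png

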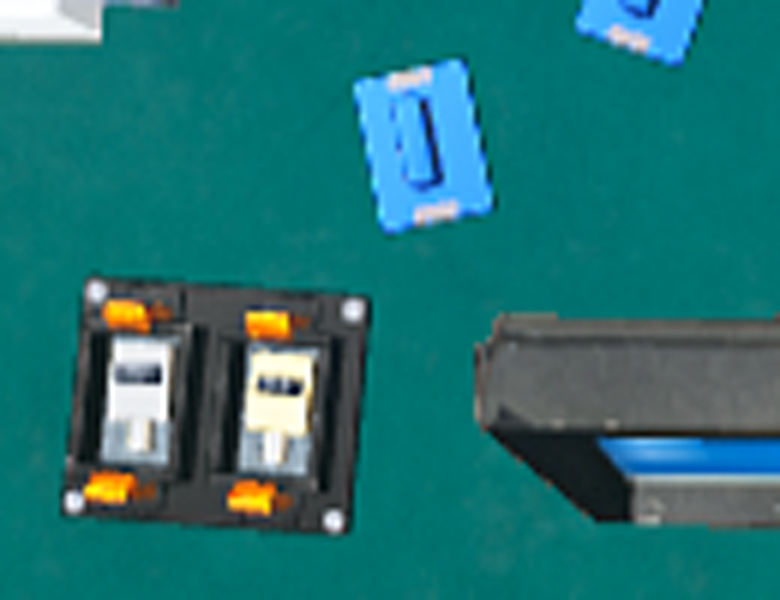

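The top crop shows the cream piece in the right-hand bay (crop px 280,390), which is −y, so bay_b. The grey piece is on the left (140,390). The cover farthest left is at crop px (425,145), world about (490,234), rib yaw about 12.5°. Before moving I'll check obstacle heights along the route.

Run:
```python
from h import *
pts=[]
for n,f in(('scene','s1'),('top','t1')):
    d=np.load(f'pics/{f}.npz')['d'];C=cloud(n,d);C=C[d>0];pts.append(C[(C[:,2]>-20)&(C[:,2]<940)])
P=np.vstack(pts)
xs=range(100,900,80);print('y\\x',list(xs))
for y in range(-800,640,80):
    print(y,[int(np.percentile(Q,99)) if len(Q:=P[(abs(P[:,0]-x)<40)&(abs(P[:,1]-y)<40)][:,2])>5 else None for x in xs])
```

```text
y\x [100, 180, 260, 340, 420, 500, 580, 660, 740, 820]
-800 [None, None, None, None, None, None, None, 237, 231, 7]
-720 [None, None, None, None, None, None, None, 73, 7, 143]
-640 [None, 6, 7, 158, 146, None, 77, 47, 53, 142]
-560 [8, 7, 110, 162, 149, 123, 53, 51, 52, 273]
-480 [8, 7, 188, 183, 151, 125, 37, 331, 19, 277]
-400 [7, 7, 189, 185, 149, 123, 7, 368, 7, 276]
-320 [7, 7, 7, 279, 319, 7, 7, 489, 489, 276]
-240 [6, 7, 7, 287, 321, 14, 33, 511, 489, 276]
-160 [5, 12, 645, 299, 322, 17, 7, 490, 489, 276]
-80 [410, 9, 631, 299, 322, 184, 9, 490, 489, 277]
0 [532, 531, 592, 199, 322, 178, 27, 489, 489, 276]
80 [495, 527, 531, 200, 322, 14, 10, 489, 489, 276]
160 [7, 350, 7, 290, 320, 13, 32, 489, 503, 276]
240 [6, 6, 47, 28, 29, 32, 6, 489, 508, 499]
320 [6, 16, 46, 44, 44, 136, 221, 542, 547, 277]
400 [7, 17, 15, 27, 27, 161, 221, 530, 503, 277]
480 [39, 41, 31, 6, 6, 209, 221, 468, 222, 256]
560 [33, 35, 27, 131, 130, 211, 221, 221, 221, 4]
```

```bash
cat >> h.py <<'E'
def go(x,y,z,yaw):
    s=sense();r=R.from_quat(s['tcp_rot']);M=r.as_matrix();d=(np.array([x,y,z])-s['position'])@M
    w=np.degrees(np.arctan2(M[1,0],M[0,0]));t=(w-yaw+90)%180-90
    print('t %.2f pos'%s['t'],s['position'].round(1),'yaw %.2f'%w,'q',s['q'].round(2),'-> shift mm',d.round(1),'turn %.2f'%t,'F',s['wrist_force'].round(1),'w',round(s['width'],1),s['gripper_force'])
E
python3 -m creep '[[1,0,0,-0.04,0],[1,0,0,-0.08,0],[1,0,0,-0.12,0],[1,0,0,-0.16,0],[1,0,0,-0.2,0]]'
python3 -m creep '[[1,0,0,-0.04,0],[1,0,0,-0.06,0],[1,0,0,-0.06,0],[1,0,0,-0.06,0],[1,0,0,-0.06,0]]'
python3 - <<'E'
from h import *
go(450,-430,465,12.5)
for n,f in(('scene','s1'),('top','t1')):
    d=np.load(f'pics/{f}.npz')['d'];C=cloud(n,d);C=C[d>0]
    Q=C[(C[:,2]>70)&(C[:,2]<300)&(C[:,0]>400)&(C[:,0]<640)&(C[:,1]>180)&(C[:,1]<430)]
    for x in range(400,620,20):
        q=Q[abs(Q[:,0]-x)<10]
        if len(q)>3:print(n,x,len(q),'ymin %.0f'%np.percentile(q[:,1],3))
    Q=C[(C[:,2]>100)&(C[:,2]<340)&(C[:,0]>300)&(C[:,0]<450)&(C[:,1]<250)&(C[:,1]>0)];print('mon',np.percentile(Q,[1,99],axis=0))
E
```

```text
t: 0.52
position: [163.4, -680.2, 415.6]
tcp_rot: [0.993, 0.118, -0.0, -0.0]
wrist_force: [1.0, -0.3, -0.6]
width: 91.3
gripper_force: 0.0
t: 0.93
position: [163.4, -680.3, 472.4]
tcp_rot: [0.993, 0.118, -0.0, -0.001]
wrist_force: [1.4, 0.4, -0.9]
width: 91.2
gripper_force: 0.0
t 0.93 pos [ 163.4 -680.3  472.4] yaw 13.51 q [-1.37  0.19  1.5  -0.    1.45 -0.03] -> shift mm [ 337.1 -176.3    7.7] turn 1.01 F [ 1.4  0.4 -0.9] w 91.2 0.0
scene 500 12 ymin 390
scene 520 996 ymin 347
scene 540 1547 ymin 341
scene 560 720 ymin 342
scene 580 939 ymin 345
scene 600 596 ymin 343
mon [[354.30182732   2.17243028 102.84166473]
 [409.32829125 160.39286532 320.25979688]]
top 520 310 ymin 343
top 540 804 ymin 338
top 560 855 ymin 337
top 580 728 ymin 337
top 600 725 ymin 337
mon [[358.70548626   1.58068284 106.19998962]
 [415.86809505 155.95178978 322.8267726 ]]
```

```bash
python3 -m creep '[[1,0.034,-0.018,0,0],[1,0.068,-0.036,0,0],[1,0.102,-0.054,0,0],[1,0.136,-0.072,0,0],[1,0.17,-0.09,0,1]]' >/dev/null
python3 -m creep '[[1,0.034,-0.018,0,0],[1,0.068,-0.036,0,0],[1,0.102,-0.054,0,0],[1,0.136,-0.072,0,0],[1,0.167,-0.087,0,0]]' >/dev/null
python3 -c "
from h import *
go(530,-100,465,12.5);go(490,234,465,12.5)"
```

```text
t 1.77 pos [ 453.  -430.2  472.1] yaw 12.53 q [-0.8   0.06  1.65  0.    1.43  0.56] -> shift mm [ 146.8 -305.6    7.6] turn 0.03 F [ 0.1 -0.5  0.1] w 91.3 0.0
t 1.77 pos [ 453.  -430.2  472.1] yaw 12.53 q [-0.8   0.06  1.65  0.    1.43  0.56] -> shift mm [ 180.2 -640.3    8.3] turn 0.03 F [ 0.1 -0.5  0.1] w 91.3 0.0
```

```bash
python3 -m creep '[[1,0.018,-0.037,0,0],[1,0.036,-0.074,0,0],[1,0.054,-0.111,0,0],[1,0.072,-0.148,0,0],[1,0.09,-0.185,0,0]]' >/dev/null
python3 -m creep '[[1,0.018,-0.037,0,0],[1,0.036,-0.074,0,0],[1,0.054,-0.111,0,0],[1,0.057,-0.121,0,0],[1,0.057,-0.121,0,0]]' >/dev/null
python3 -m creep '[[1,0.004,-0.04,0,0],[1,0.008,-0.08,0,0],[1,0.012,-0.12,0,0],[1,0.016,-0.16,0,0],[1,0.02,-0.2,0,0]]' >/dev/null
python3 -c "
from h import *
go(490,234,200,12.5)"
```

```text
t 3.02 pos [504.8  98.3 472.8] yaw 12.43 q [ 0.15 -0.14  1.85 -0.    1.44  1.5 ] -> shift mm [  15.2 -135.7  272.8] turn -0.07 F [ 0.7 -0.2 -0.4] w 91.0 0.0
```

```bash
python3 -m creep '[[1,0.004,-0.037,0,0],[1,0.008,-0.074,0,0],[1,0.012,-0.11,0,0],[1,0.015,-0.136,0,0],[1,0.015,-0.136,0,0]]' >/dev/null
python3 -m creep '[[1,0,0,0.04,0],[1,0,0,0.08,0],[1,0,0,0.12,0],[1,0,0,0.16,0],[1,0,0,0.2,0]]' >/dev/null
python3 -m creep '[[1,0,0,0.03,0],[1,0,0,0.06,0],[1,0,0,0.07,0],[1,0,0,0.07,0],[1,0,0,0.07,0]]' >/dev/null
python3 - <<'E'
from h import *
go(490,234,100,12.5)
p,d=snap('wrist','w1');q,_=snap('scene','s2')
cv2.imwrite('pics/v1.png',cv2.resize(np.hstack([p,q])[:,:,::-1],(800,300),interpolation=cv2.INTER_AREA))
E
```

```text
t 4.27 pos [491.1 233.2 204.4] yaw 12.47 q [ 0.4   0.15  2.06 -0.    0.94  1.75] -> shift mm [ -0.8  -1.  104.4] turn -0.03 F [-0.3 -0.9  1.2] w 91.2 0.0
```

View pics/v1.png

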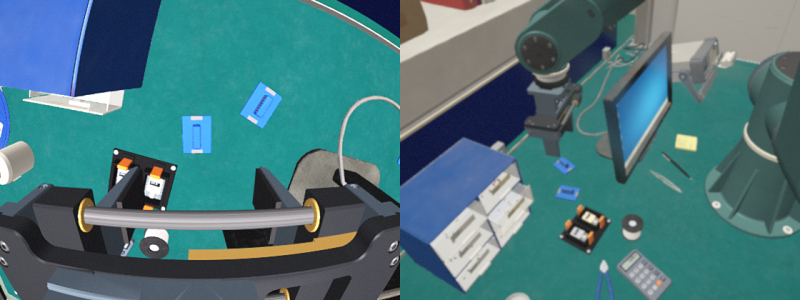

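```bash
cat >> h.py <<'E'
def wcloud(f):
    z=np.load('pics/'+f+'.npz');p,d=z['p'],z['d'];c=get_calibration('wrist');K=np.array(c['camera_matrix']);T=np.array(c['T_tool_cam'])
    v,u=np.mgrid[:420,:560];x=(u-K[0,2])/K[0,0];y=(v-K[1,2])/K[1,1];th=np.hypot(x,y)+1e-9
    k=np.tan(np.minimum(th,1.5))/th;P=np.stack([x*k*d,y*k*d,d],-1)
    P=P@T[:3,:3].T+T[:3,3];return p,d,P@R.from_quat(z['rot']).as_matrix().T+z['pos']
def rects(f,box,lo,hi,zr):
    p,d,P=wcloud(f);m=(cv2.inRange(cv2.cvtColor(p,cv2.COLOR_RGB2HSV),lo,hi)>0)&(d>0)
    m&=(P[...,0]>box[0])&(P[...,0]<box[1])&(P[...,1]>box[2])&(P[...,1]<box[3])&(P[...,2]>zr[0])&(P[...,2]<zr[1])
    n,l,st,ce=cv2.connectedComponentsWithStats(m.astype(np.uint8))
    for i in range(1,n):
        if st[i,4]>25:
            q=P[l==i];print(st[i,4],ce[i].round(),'med',np.median(q,0).round(1),'zmax',q[:,2].max().round(1),cv2.minAreaRect(q[:,:2].astype(np.float32)))
E
python3 - <<'E'
from h import *
B=(430,550,190,280)
print('plate');rects('w1',B,(95,100,60),(125,255,255),(6,18))
print('rib');rects('w1',B,(95,60,40),(125,255,255),(27,45))
print('catch');rects('w1',(320,450,240,400),(5,150,120),(22,255,255),(38,55))
E
```

```text
plate
1546 [275. 187.] med [491.5 238.3  11.6] zmax 17.8 ((488.8417053222656, 235.5533447265625), (62.92325973510742, 45.637428283691406), 13.476079940795898)
rib
356 [275. 191.] med [489.8 235.6  31.4] zmax 33.5 ((489.34832763671875, 235.14389038085938), (34.967742919921875, 12.191563606262207), 12.089194297790527)
catch
44 [173. 232.] med [422.3 340.1  41.5] zmax 45.3 ((422.0815734863281, 340.4515380859375), (15.775246620178223, 5.62744140625), 65.39921569824219)
36 [217. 244.] med [418.6 286.7  41.4] zmax 45.4 ((418.59197998046875, 286.9488525390625), (15.3590087890625, 1.2638746500015259), 86.55403137207031)
40 [206. 292.] med [352.1 291.8  39.7] zmax 43.5 ((352.1785583496094, 290.71087646484375), (3.141545057296753, 15.376496315002441), 3.159562349319458)
```

```bash
python3 -m creep '[[0,-0.001,-0.002,0.03,0],[0,-0.001,-0.002,0.06,0],[0,-0.001,-0.002,0.09,0],[0,-0.001,-0.002,0.1,0],[0,-0.001,-0.002,0.1,0]]' >/dev/null
python3 - <<'E'
from h import *
go(489.5,235,14,12.8);print(sense()['effort'].round(1))
q,d=snap('scene','s3');C=cloud('scene',d)
m=(C[...,2]>320)&(C[...,1]>60)&(C[...,1]<300)&(C[...,0]>150)&(C[...,0]<460)&(d>0)
Q=C[m];print(len(Q))
for x in range(160,460,30):
    r=Q[abs(Q[:,0]-x)<15]
    if len(r):print(x,r.min(0).round(),r.max(0).round())
E
```

```text
t 4.78 pos [488.7 235.3 103.1] yaw 12.52 q [ 0.41  0.3   2.1  -0.    0.75  1.76] -> shift mm [ 0.9  0.5 89.1] turn -0.28 F [-0.2 -0.2 -0.6] w 60.7 0.0
[ -0.  -56.6 -33.2   0.   -0.8  -0. ]
13319
280 [269. 179. 526.] [295. 228. 568.]
310 [295. 194. 488.] [325. 240. 568.]
340 [325. 201. 453.] [355. 248. 568.]
370 [355.  61. 320.] [385. 257. 565.]
400 [385.  60. 320.] [415. 269. 558.]
430 [415. 205. 333.] [445. 288. 546.]
```

View pics/s3.png

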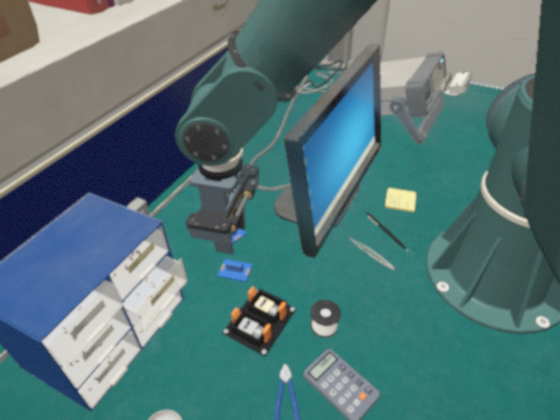

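Run:
```python
from h import *
z=np.load('pics/s3.npz');d=z['d'];C=cloud('scene',d)
for v,u in((140,208),(118,188),(162,215),(150,240),(130,268),(100,280),(60,250),(85,275)):print((u,v),C[v,u].round())
m=(C[...,2]>325)&(C[...,1]>165)&(C[...,1]<300)&(d>0)
for x in range(350,520,15):
    r=C[m&(abs(C[...,0]-x)<7)]
    if len(r):i=r[:,2].argmin();j=r[:,1].argmin();print(x,'lowest',r[i].round(),'ymin',r[j].round())
```

```text
(208, 140) [460. 293. 377.]
(188, 118) [485. 298. 409.]
(215, 162) [456. 290. 337.]
(240, 150) [454. 224. 318.]
(268, 130) [ 693. -285.    2.]
(280, 100) [373. 234. 432.]
(250, 60) [405. 253. 490.]
(275, 85) [376. 242. 456.]
350 lowest [356. 211. 451.] ymin [346. 207. 463.]
365 lowest [371. 205. 420.] ymin [372. 186. 423.]
380 lowest [386. 256. 406.] ymin [376. 178. 421.]
395 lowest [401. 262. 385.] ymin [400. 221. 554.]
410 lowest [417. 269. 365.] ymin [415. 206. 548.]
425 lowest [430. 275. 348.] ymin [420. 206. 542.]
440 lowest [444. 278. 333.] ymin [433. 211. 522.]
455 lowest [462. 288. 327.] ymin [460. 189. 497.]
470 lowest [464. 288. 326.] ymin [466. 274. 443.]
485 lowest [482. 296. 329.] ymin [490. 183. 457.]
500 lowest [505. 296. 398.] ymin [499. 175. 451.]
515 lowest [516. 262. 396.] ymin [517. 183. 432.]
```

```bash
python3 -m creep '[[0,0.001,0,0.02,0],[0,0.001,0,0.04,0],[0,0.001,0,0.055,0],[0,0.001,0,0.06,0],[0,0.001,0,0.06,0]]' >/dev/null
python3 - <<'E'
from h import *
go(489.5,235,14,12.8);print(sense()['effort'].round(1))
q,d=snap('scene','s4');C=cloud('scene',d)
m=(C[...,1]>168)&(C[...,1]<300)&(C[...,2]>250)&(d>0)
for x in range(350,430,10):
    r=C[m&(abs(C[...,0]-x)<5)]
    if len(r):i=r[:,2].argmin();j=r[:,1].argmin();print(x,'lowest',r[i].round(),'ymin',r[j].round())
p,d=snap('wrist','w2')
B=(430,550,190,280)
print('plate');rects('w2',B,(95,100,60),(125,255,255),(6,18))
print('rib');rects('w2',B,(95,60,40),(125,255,255),(27,45))
E
```

```text
t 5.25 pos [490.9 236.1  44.9] yaw 12.51 q [0.41 0.41 2.1  0.   0.64 1.76] -> shift mm [-1.6  0.8 30.9] turn -0.29 F [-0.6  0.5 -0.2] w 45.7 0.0
[ -0.  -61.6 -28.6   0.   -0.4  -0. ]
350 lowest [354. 217. 424.] ymin [350. 209. 429.]
360 lowest [365. 214. 408.] ymin [359. 200. 417.]
370 lowest [375. 204. 379.] ymin [366. 199. 406.]
380 lowest [384. 253. 368.] ymin [385. 180. 378.]
390 lowest [395. 260. 351.] ymin [392. 221. 555.]
400 lowest [404. 263. 336.] ymin [400. 212. 551.]
410 lowest [414. 269. 320.] ymin [410. 197. 546.]
420 lowest [424. 272. 303.] ymin [416. 190. 542.]
plate
4153 [277. 237.] med [493.7 239.3  11.6] zmax 18.0 ((488.7516784667969, 235.63638305664062), (62.33393859863281, 46.07685470581055), 12.703432083129883)
rib
1029 [278. 251.] med [490.8 235.9  31.4] zmax 33.6 ((489.0815124511719, 235.65020751953125), (35.71022415161133, 12.238371849060059), 12.594019889831543)
```

```bash
python3 -m creep '[[0,-0.001,0,0.015,0],[0,-0.001,0,0.025,0],[0,-0.001,0,0.029,0],[0,-0.001,0,0.029,0],[-1,-0.001,0,0.029,0]]' 45
python3 -m creep '[[-1,0,0,0,0],[-1,0,0,0,0],[-1,0,0,0,0],[-1,0,0,0,0],[-1,0,0,0,0]]'
python3 - <<'E'
from h import *
go(489.5,235,14,12.8);print(sense()['effort'].round(1))
E
```

```text
t: 5.77
position: [489.4, 235.7, 15.3]
tcp_rot: [0.994, 0.109, 0.0, -0.0]
wrist_force: [-1.0, -0.5, 0.3]
width: 41.4
gripper_force: 0.0
t: 6.18
position: [489.3, 235.7, 15.1]
tcp_rot: [0.994, 0.109, 0.0, -0.0]
wrist_force: [-0.6, 0.3, 0.6]
width: 11.4
gripper_force: 45.0
t 6.18 pos [489.3 235.7  15.1] yaw 12.51 q [0.41 0.46 2.1  0.   0.58 1.76] -> shift mm [0.  0.7 1.1] turn -0.29 F [-0.6  0.3  0.6] w 11.4 44.99834954738617
[ -0.2 -65.4 -25.9  -0.1  -0.   -0. ]
```

```bash
python3 -m creep '[[-1,0,0,-0.02,0],[-1,0,0,-0.05,0],[-1,0,0,-0.085,4],[-1,0,0,-0.12,10],[-1,0,0,-0.14,15.6]]'
python3 -m creep '[[-1,-0.01,0,0,0],[-1,-0.02,0,0,0],[-1,-0.03,0,0,0],[-1,-0.03,0,0,0],[-1,-0.03,0,0,0]]' >/dev/null
python3 - <<'E'
from h import *
go(382.5,288.5,70,-3.1)
p,d=snap('wrist','w3')
rects('w3',(320,450,240,400),(5,150,120),(22,255,255),(36,55))
E
```

```text
t: 6.6
position: [490.1, 236.0, 158.4]
tcp_rot: [1.0, -0.029, 0.001, -0.001]
wrist_force: [0.8, -0.0, -0.2]
width: 11.5
gripper_force: 45.0
t 7.02 pos [458.  237.  153.8] yaw -3.00 q [ 0.43  0.18  2.13 -0.    0.83  2.06] -> shift mm [-78.  -47.5  83.9] turn 0.10 F [ 0.5  0.1 -0.6] w 11.8 44.997596740722656
73 [175. 248.] med [421.7 338.9  40.4] zmax 45.6 ((421.5202941894531, 340.4795837402344), (17.050914764404297, 6.581142425537109), 62.49609375)
62 [229. 248.] med [418.6 285.   40.3] zmax 45.2 ((418.2164306640625, 286.0783996582031), (16.547887802124023, 5.334502220153809), 68.35440063476562)
```

View pics/w3.png

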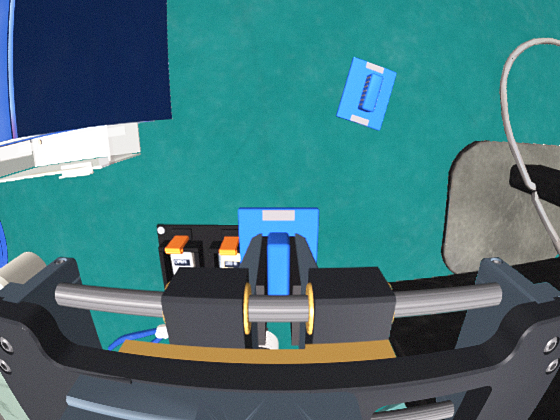

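```bash
cat > fit.py <<'E'
from h import *
def case(p,P,d,tag):
    ok=(d>0)&(P[...,0]>310)&(P[...,0]<450)&(P[...,1]>230)&(P[...,1]<400)
    for nm,zl,zh in(('rim',25,32),('base',3,9)):
        q=P[ok&(p.max(2)<85)&(P[...,2]>zl)&(P[...,2]<zh)]
        print(tag,nm,len(q),cv2.minAreaRect(q[:,:2].astype(np.float32)),'ext',np.percentile(q[:,:2],[1,99],axis=0).round(1).tolist())
    hsv=cv2.cvtColor(p,cv2.COLOR_RGB2HSV)
    m=(ok&(cv2.inRange(hsv,(5,140,110),(22,255,255))>0)&(P[...,2]>36)&(P[...,2]<50)).astype(np.uint8)
    n,l,st,ce=cv2.connectedComponentsWithStats(m)
    for i in range(1,n):
        if st[i,4]>8:q=P[l==i];print('  catch',st[i,4],q.mean(0).round(1),np.ptp(q,axis=0).round(1))
    # screws: light points at base level
    m=(ok&(p.min(2)>150)&(P[...,2]>3)&(P[...,2]<11)).astype(np.uint8)
    n,l,st,ce=cv2.connectedComponentsWithStats(m)
    for i in range(1,n):
        if st[i,4]>3:q=P[l==i];print('  screw',st[i,4],q.mean(0).round(1))
E
python3 - <<'E'
from fit import *
t=np.load('pics/t1.npz');case(t['p'],cloud('top',t['d']),t['d'],'t1')
for f in('w1','w2','w3'):
    p,d,P=wcloud(f);case(p,P,d,f)
print('held plate');rects('w3',(400,520,190,280),(95,100,60),(125,255,255),(140,160))
print('held rib');rects('w3',(400,520,190,280),(95,100,60),(125,255,255),(165,180))
E
```

```text
t1 rim 271 ((384.78045654296875, 315.1169738769531), (100.06502532958984, 61.41299057006836), 86.74368286132812) ext [[352.4, 265.1], [414.8, 364.8]]
t1 base 548 ((384.18994140625, 315.4513854980469), (117.74723052978516, 96.92967224121094), 86.74266815185547) ext [[335.0, 255.7], [434.0, 373.6]]
  catch 15 [416.8 338.9  41.3] [ 7.1 15.   7.4]
  catch 16 [414.3 287.2  42.1] [ 6.8 15.6  6.8]
  catch 22 [354.2 343.   42.4] [ 6.9 15.2  9. ]
  catch 27 [350.5 289.4  42.5] [ 9.1 15.8 11.5]
  screw 7 [429.1 364.4   7.9]
  screw 8 [423.  260.9   7.7]
  screw 4 [392.8 302.3   6.2]
  screw 35 [368.9 345.8   6.9]
  screw 15 [365.5 281.1   7.5]
  screw 17 [364.  298.8   7.7]
  screw 9 [345.4 369.6   7.6]
  screw 6 [339.4 266.6   6.7]
w1 rim 545 ((383.8660583496094, 316.1124572753906), (99.50435638427734, 63.09434127807617), 86.07042694091797) ext [[351.1, 266.4], [416.9, 366.2]]
w1 base 1345 ((383.4385681152344, 316.2452697753906), (116.16881561279297, 96.65853118896484), 86.75012969970703) ext [[340.5, 257.6], [433.6, 374.0]]
  catch 56 [422.1 340.7  40.5] [ 6.9 16.   9.2]
  catch 46 [418.6 28
[... 740 characters left out ...]
t [[372.6, 279.8], [417.0, 365.8]]
w3 base 1042 ((401.37493896484375, 328.19390869140625), (91.5760726928711, 62.49361038208008), 86.46306610107422) ext [[382.1, 283.0], [433.4, 370.3]]
  catch 73 [420.9 339.6  40.5] [ 8.7 16.   9.5]
  catch 62 [418.2 285.5  40.3] [ 7.  15.7  9.2]
  screw 43 [428.1 366.    7.2]
  screw 34 [390.2 303.2   6.6]
  screw 12 [382.7 360.2   6.5]
held plate
2366 [278. 226.] med [478.1 235.4 150.2] zmax 160.0 ((471.8727111816406, 235.72389221191406), (45.96251678466797, 34.05105972290039), 87.44081115722656)
held rib
1254 [278. 267.] med [462.1 236.2 170.1] zmax 179.5 ((460.1223449707031, 236.2476348876953), (12.526741981506348, 31.88894271850586), 87.30931854248047)
```

```bash
python3 -m creep '[[-1,-0.02,-0.012,0,0],[-1,-0.04,-0.024,0.01,0],[-1,-0.06,-0.036,0.03,0],[-1,-0.078,-0.047,0.05,0],[-1,-0.078,-0.047,0.06,0.2]]'
python3 -m creep '[[-1,0,0,0,0],[-1,0,0,0,0],[-1,0,0,0,0],[-1,0,0,0,0],[-1,0,0,0,0]]' >/dev/null
python3 - <<'E'
from fit import *
go(382.3,288.7,57,-3.2)
snap('wrist','w4');p,d,P=wcloud('w4');case(p,P,d,'w4')
z=sense()['position'][2]
print('held plate');rects('w4',(300,450,190,380),(95,100,60),(125,255,255),(z-8,z+2))
print('held rib');rects('w4',(300,450,190,380),(95,100,60),(125,255,255),(z+12,z+25))
cv2.imwrite('pics/c4.png',cv2.resize(p[150:350,130:430],(750,500))[:,:,::-1])
E
```

```text
t: 7.48
position: [380.8, 288.7, 92.5]
tcp_rot: [1.0, -0.028, -0.001, 0.001]
wrist_force: [-0.6, -0.3, -1.4]
width: 11.6
gripper_force: 45.0
t 7.90 pos [384.8 288.4  95.7] yaw -3.34 q [ 0.59  0.23  2.22 -0.    0.69  2.22] -> shift mm [-2.6 -0.2 38.7] turn -0.14 F [-0.1 -0.2  0.3] w 11.6 44.99755918979645
w4 rim 1716 ((383.6304626464844, 316.55389404296875), (98.70266723632812, 62.3660774230957), 87.02913665771484) ext [[354.2, 266.5], [416.3, 366.1]]
w4 base 2612 ((383.5815124511719, 316.7524108886719), (116.46885681152344, 95.75019836425781), 86.78479766845703) ext [[338.8, 257.6], [433.1, 374.6]]
  catch 147 [418.4 340.4  41. ] [ 9.4 16.2  9.5]
  catch 140 [415.5 286.4  41.3] [ 9.9 16.   9.9]
  catch 14 [415.5 285.7  44.9] [0.7 9.1 2.1]
  catch 86 [355.9 344.8  38.5] [ 4.1 15.8  4.5]
  screw 88 [422.3 262.3   7. ]
  screw 76 [428.  366.2   7.2]
  screw 215 [372.  356.2   6.6]
  screw 210 [372.7 334.7   6.7]
  screw 72 [397.7 301.7   6.7]
  screw 35 [396.9 273.2   6.6]
  screw 44 [343.2 371.    7.2]
held plate
2254 [278. 226.] med [405.1 286.6  92.1] zmax 97.5 ((398.6814880371094, 286.9731750488281), (45.83865737915039, 33.772979736328125), 86.54728698730469)
held rib
1238 [278. 268.] med [388.7 287.5 112. ] zmax 120.5 ((386.7821960449219, 287.4043884277344), (12.469721794128418, 31.479244232177734), 87.62400817871094)
```

View pics/c4.png

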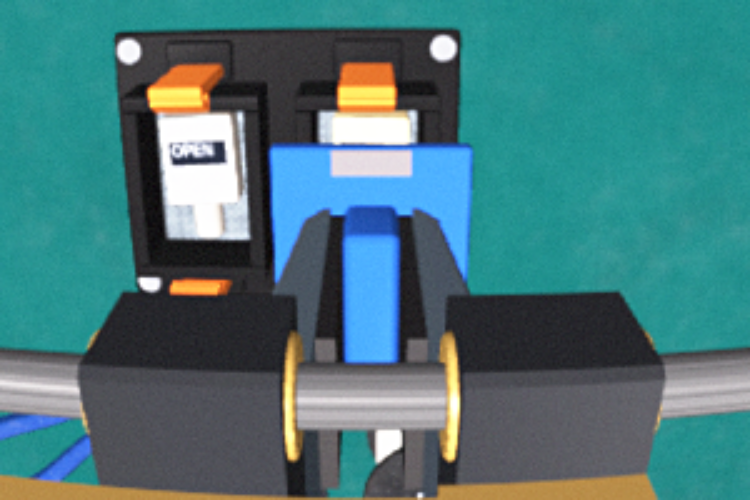

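```bash
python3 -m creep '[[-1,-0.0026,-0.0012,0.01,0],[-1,-0.0026,-0.0012,0.025,0],[-1,-0.0026,-0.0012,0.036,0],[-1,-0.0026,-0.0012,0.036,0],[-1,-0.0026,-0.0012,0.036,0]]'
python3 -m creep '[[-1,0,0,0,0],[-1,0,0,0,0],[-1,0,0,0,0],[-1,0,0,0,0],[-1,0,0,0,0]]' >/dev/null
python3 - <<'E'
from fit import *
go(382.3,288.7,57,-3.2)
snap('wrist','w5');p,d,P=wcloud('w5');case(p,P,d,'w5')
z=sense()['position'][2]
print('held plate');rects('w5',(300,450,190,380),(95,100,60),(125,255,255),(z-8,z+2))
print('held rib');rects('w5',(300,450,190,380),(95,100,60),(125,255,255),(z+12,z+25))
cv2.imwrite('pics/c5.png',cv2.resize(p[130:330,130:430],(750,500))[:,:,::-1])
E
```

```text
t: 8.37
position: [380.9, 289.4, 58.3]
tcp_rot: [1.0, -0.029, -0.001, 0.001]
wrist_force: [-0.6, 0.4, -1.4]
width: 11.6
gripper_force: 45.0
t 8.78 pos [381.6 289.8  59.2] yaw -3.29 q [0.6  0.3  2.22 0.   0.62 2.23] -> shift mm [0.8 1.1 2.2] turn -0.09 F [-0.1 -0.2 -0.6] w 11.6 44.997634291648865
w5 rim 1634 ((385.0445861816406, 316.6411437988281), (98.58904266357422, 59.44934844970703), 87.22581481933594) ext [[362.7, 267.0], [416.3, 366.0]]
w5 base 3382 ((389.6220703125, 316.46966552734375), (116.54247283935547, 83.7631607055664), 86.66757202148438) ext [[357.1, 257.6], [433.2, 370.5]]
  catch 223 [418.6 340.6  40.9] [ 9.8 16.5  9.8]
  catch 142 [417.8 286.4  42.2] [ 5.5 15.5 10. ]
  catch 77 [411.6 287.1  40.4] [ 3.4 15.2  6.9]
  screw 116 [422.4 262.3   7.2]
  screw 97 [428.2 366.1   7.5]
  screw 45 [394.3 331.2   6.7]
  screw 29 [401.3 301.6   6.8]
  screw 13 [399.7 273.3   6.6]
  screw 5 [403.8 358.9   5.9]
  screw 214 [368.1 356.    6.7]
  screw 170 [366.2 335.9   6.6]
held plate
2249 [278. 226.] med [401.8 288.2  55.6] zmax 61.2 ((395.1246337890625, 288.4442138671875), (45.783721923828125, 34.20354080200195), 86.65887451171875)
held rib
1238 [278. 268.] med [385.6 289.   75.6] zmax 83.1 ((383.42926025390625, 288.86358642578125), (12.483972549438477, 31.833633422851562), 87.70762634277344)
```

View pics/c5.png

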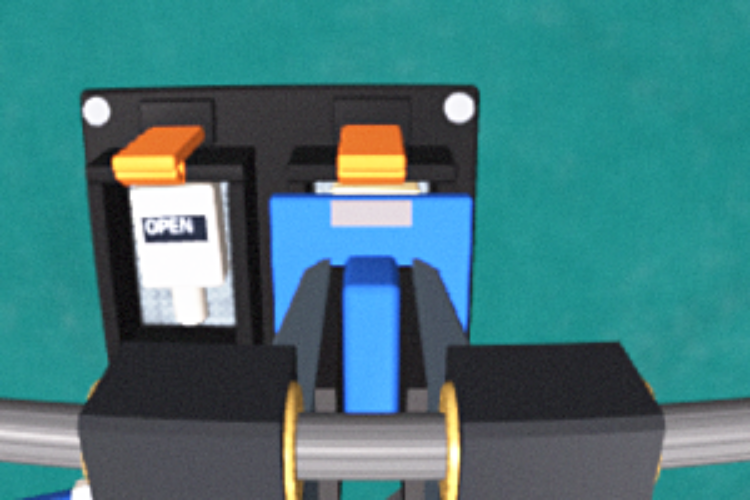

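```bash
python3 -m creep '[[-1,0.0003,0,0.003,0],[-1,0.0003,0,0.006,0],[-1,0.0003,0,0.009,0],[-1,0.0003,0,0.011,0],[-1,0.0003,0,0.013,0]]' 60
python3 -m creep '[[-1,0,0,0.001,0],[-1,0,0,0.002,0],[-1,0,0,0.003,0],[-1,0,0,0.004,0],[-1,0,0,0.005,0]]'
python3 -m creep '[[-1,0,0,0.001,0],[-1,0,0,0.002,0],[-1,0,0,0.003,0],[-1,0,0,0.004,0],[-1,0,0,0.004,0]]'
```

```text
t: 9.25
position: [382.2, 290.0, 46.0]
tcp_rot: [1.0, -0.029, 0.0, -0.0]
wrist_force: [1.4, -0.4, 10.0]
width: 11.8
gripper_force: 60.0
t: 9.67
position: [381.8, 289.8, 40.8]
tcp_rot: [1.0, -0.029, 0.0, -0.0]
wrist_force: [1.1, -0.3, 2.9]
width: 11.6
gripper_force: 60.0
t: 10.08
position: [381.2, 289.5, 36.8]
tcp_rot: [1.0, -0.029, -0.0, 0.0]
wrist_force: [-1.3, -0.4, 2.4]
width: 11.6
gripper_force: 60.0
```

Textbook: it peaked near 10 N, then dropped to about 2 N, and z is at the predicted home height. Next I press on.

```bash
python3 -m creep '[[-1,0,0,0.0005,0],[-1,0,0,0.001,0],[-1,0,0,0.0015,0],[-1,0,0,0.002,0],[-1,0,0,0.002,0]]'
```

```text
t: 10.5
position: [381.3, 289.5, 36.6]
tcp_rot: [1.0, -0.029, -0.001, 0.001]
wrist_force: [-16.7, -11.7, 60.3]
width: 11.6
gripper_force: 60.0
```

```bash
python3 -m creep '[[-1,0,0,-0.0003,0],[-1,0,0,-0.0006,0],[-1,0,0,-0.0006,0],[-1,0,0,-0.0006,0],[-1,0,0,-0.0006,0]]'
python3 - <<'E'
from fit import *
snap('wrist','w6');p,d,P=wcloud('w6');case(p,P,d,'w6');q,_=capture('scene')
z=sense()['position'][2];go(381.8,289.1,36.6,-3.2)
print('plate');rects('w6',(300,450,190,380),(95,100,60),(125,255,255),(26,40))
print('rib');rects('w6',(300,450,190,380),(95,100,60),(125,255,255),(46,60))
a=cv2.resize(p[100:300,130:430],(600,400));b=cv2.resize(q[250:400,190:340],(200,200))
b=cv2.copyMakeBorder(b,0,200,0,0,cv2.BORDER_CONSTANT)
cv2.imwrite('pics/c6.png',np.hstack([a,b])[:,:,::-1])
E
```

```text
t: 10.92
position: [381.3, 289.5, 36.7]
tcp_rot: [1.0, -0.029, -0.001, 0.0]
wrist_force: [-11.3, -8.4, 42.9]
width: 11.8
gripper_force: 60.0
w6 rim 1548 ((387.9830017089844, 316.4814453125), (59.54484176635742, 101.84233093261719), 0.5805684924125671) ext [[362.4, 268.7], [416.8, 366.4]]
w6 base 4324 ((392.91741943359375, 316.8897705078125), (117.91301727294922, 76.9886245727539), 86.65167999267578) ext [[363.9, 257.7], [433.1, 370.3]]
  catch 271 [419.4 339.8  41.5] [ 9.5 16.5 10.1]
  catch 176 [418.4 286.4  41.6] [ 5.2 15.8 10. ]
  catch 84 [412.4 287.3  41.8] [ 3.8 15.1  6. ]
  screw 136 [422.3 262.5   7.3]
  screw 115 [428.1 366.1   7.2]
  screw 10 [401.8 331.    8.4]
  screw 8 [400.8 359.6   6.3]
  screw 4 [394.2 360.    6. ]
  screw 4 [388.4 360.2   6.1]
  screw 4 [384.  360.2   6.2]
  screw 143 [369.3 356.4   6.5]
  screw 127 [368.6 335.9   6.7]
t 11.02 pos [381.3 289.5  36.7] yaw -3.29 q [0.6  0.35 2.22 0.   0.57 2.23] -> shift mm [0.6 0.3 0.1] turn -0.09 F [-11.9  -7.7  41.9] w 11.5 60.01676023006439
plate
2231 [278. 227.] med [401.1 287.8  33.2] zmax 40.0 ((395.10382080078125, 288.15399169921875), (45.82722854614258, 33.69382858276367), 86.5264663696289)
rib
1243 [278. 267.] med [385.8 288.6  53. ] zmax 59.9 ((383.1795959472656, 289.0574645996094), (12.454306602478027, 31.693462371826172), 85.47986602783203)
```

View pics/c6.png

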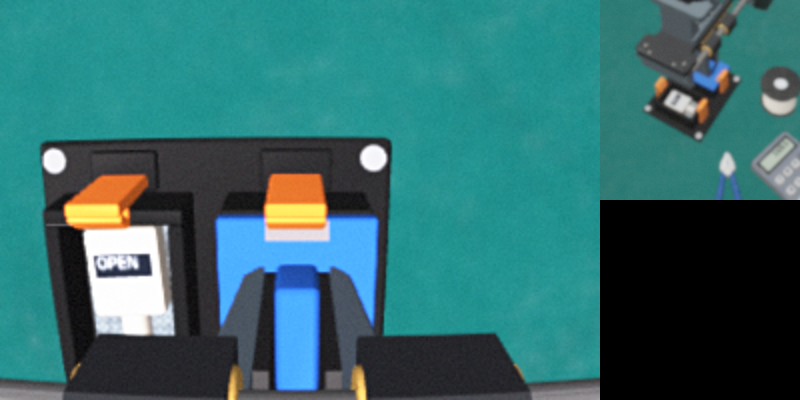

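The catch at image (297,200) is hooked over the plate. Plate top is at 33 mm and rib top at 53 mm, so the cover is fully home, pressed with a steady 42 N.

```bash
python3 -c "
from cell import finish_job
print(finish_job())"
```

```text
the job is handed in; nothing more can be done
None
```

I snapped the blue cover home over the cream piece's bay (bay_b) and handed the job in at about 11 s, still gripped and pressing with about 42 N; plate height and the 10 N to 2 N force drop fit both catches closing, though I could see only the far one clearly over the plate, and no verdict came back.

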